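# Level the casting shelf with a tommy bar and spirit level

## Task

Stand the spirit level lengthwise in the middle of the low green wire shelf, push the steel tommy bar through the hole in the head of the shelf's foot screw, right up to its red grip, and swing the bar clockwise (seen from above) until the bubble sits between its two lines. Leave the bar home in the screw, then press the level down firmly on the shelf and finish while still pressing it, with the bubble still between the lines. Leave everything else on the bench where it is.

Things in the scene. Friction and masses are not known exactly. Their poses are not given: they have to be found in the camera images.
- level: the spirit level, dark blue with black ends, 200 long (its x axis) x 24 wide (y) x 40 high (z), 0.4 kg. Origin: middle of its underside. A green vial lies lengthwise under the middle of its top; two black lines, 21 mm apart, frame a white bubble 16 long. The blue top more than 30 mm either side of the middle is solid and flush, 40 mm up. It starts upright on the bench
- bubble (a joint): where the bubble's middle stands along the level's x axis, m: 0 = midway between the lines, positive = towards the level's +x end; between the lines within +-0.0025. It runs to the higher end, 2.1 mm per milliradian of slope, stops at +-0.011 and settles within about a second. The bench is level, so it starts near 0
- bar: the tommy bar: steel rod of 12 mm diameter, 160 long, 0.17 kg, lying along its x axis; the plain tapered end is at x = +80 mm, a flat red grip (58 long, 20 wide along y, 12 thick along z) runs from x = -80 to -22 mm. Origin: underside of its middle, 6 mm under the rod's axis. It starts lying flat on the bench
- bar_mid (a point): middle of the bar, on the rod's axis
- screw_hole (a point): centre of the cross hole in the steel head of the foot screw, 170 mm above the bench, at the shelf's right-hand end. The head is a block 36 long (x, along the hole), 36 wide, 34 high, with a white line along x on its top; the hole is a 16 mm round bore right through along x, mouths bevelled 2 mm. The head turns about the vertical through this point (0.12 N m, stays where left) and does not rise
- screw_mouth (a point): middle of the hole's mouth at x = -18 mm, the one that looks away from the shelf at the start; the bar goes in here. With the grip's shoulder against the head, bar_mid lies 4 mm short of screw_hole and the bar rests balanced in the hole. Turning clockwise from above raises the shelf's right-hand end and sends the bubble towards it, about 6 mm per radian; it starts 0.75 to 1.35 rad too low
- deck (a point): middle of the shelf's flat top, a grey sheet 200 (x) x 310 (y) mm on a green wire frame, 110 mm above the bench; +y points to the shelf's left-hand end, whose two fixed feet have posts that rise 33 mm above the sheet at (+-87, +140) mm; the screw head is at (0, -200) mm. The shelf does not slide or yield
- mould_a: bystander: round plaster mould, 156 diameter, 75 high; origin under its middle
- mould_b: bystander: round plaster mould with brown clay in it, 144 diameter, 67 high; origin under its middle
- bowl: bystander: brown clay bowl, 110 diameter, 55 high; origin under its middle
- jar: bystander: white jar with green cap, 60 diameter, 85 high; origin under its middle
- mallet: bystander: rubber mallet, 220 long, lying on the bench
- cup: bystander: green plastic cup, 72 diameter, 85 high; origin under its middle
Things that resemble listed ones, but are neither listed nor needed, are in the scene too. What is shaped like the level but pink is not meant.

How it is judged (in metres and radians):
On the way, in this order (a step that is already met when the one before it is completed fails the run):
1. the level stands on the shelf, its bubble off the lines, and the bar is home in the screw head (contact force between level and shelf above 0.5 N and z of level in the frame of deck below 0.004 m and (value of joint bubble above 0.0027 m or value of joint bubble below -0.0027 m) and distance between bar_mid and screw_hole below 0.022 m and angle between the x axis of bar and the x axis of screw_hole, either way round below 0.25 rad), for 0.2 s.
2. with the bar in the screw head and the level on the shelf, the bubble has come between the lines (contact force between level and shelf above 0.5 N and value of joint bubble between -0.0025 and 0.0025 m and distance between bar_mid and screw_hole below 0.022 m and angle between the x axis of bar and the x axis of screw_hole, either way round below 0.25 rad), for 0.3 s.
At the end, for the whole second after the job is handed in: Still pressing at the end: 3 N or more on the level, 6 N or more on the shelf; level flat, lengthwise within 0.2 rad, its middle within 60 mm across and 45 mm along of the shelf's; bubble within 2.5 mm, shelf within 2 mrad; bar resting in the hole, middles within 22 mm (contact force between any of the fingers, the arm and level above 3 N and contact force between level and shelf above 6 N and value of joint bubble between -0.0025 and 0.0025 m and angle between deck's own z axis and vertical below 0.002 rad and z of level in the frame of deck between -0.004 and 0.004 m and x of level in the frame of deck between -0.06 and 0.06 m and y of level in the frame of deck between -0.045 and 0.045 m and angle between the x axis of level and the y axis of deck, either way round below 0.2 rad and linear speed of each of level, bar below 0.02 m/s and distance between bar_mid and screw_hole below 0.022 m and angle between the x axis of bar and the x axis of screw_hole, either way round below 0.25 rad); the arm keeps its last pose, push and grip.
It fails at once if a bystander is moved by more than 30 mm (distance of any of mould_a, mould_b, bowl, jar, mallet, cup from where it was at the start of the episode above 0.03 m).
It also fails if it takes over 72 s, if anything falls off the work surface, if the arm or the gripper's body presses on something with over 40 N, if the wrist force passes 120 N, or if a joint passes its speed limit or range.

## Robot

A 6-joint arm with a two-finger parallel gripper is mounted at the origin on the work surface. World frame = base frame: x ahead of the robot, y to its left, z up, the work surface at z = 0. Lengths are in mm, angles in rad, forces in N, time in s.
With the tool pointing down it reaches from about 375 to 925 mm from the base axis. Payload 5.7 kg.
Tool frame: the origin (TCP) lies between the finger pads; the fingertips stand 14 mm ahead of it and the grasp point (between the pads) lies 5 mm behind it; z points along the fingers, y is the line along which they close (so a half turn about z gives the same grasp; the last joint's range is limited). The gripper opens to 85 mm and grips with 20 to 120 N. Pads are 22 mm wide; open, the fingers measure 114 mm over their backs; the gripper's body (76 mm by 85 mm) begins 54 mm behind the grasp point. The pads swing forward as they close: fully open they stand 13 mm farther back than shut.
Start: joints at [-1.356, 0.359, 1.51, -0, 1.272, -0.115], TCP at [194.297, -567.639, 245.267] pointing down, gripper open.
Joint ranges: [-2.97, 2.97], [-1.01, 2.36], [0.21, 2.38], [-0.96, 4.11], [0.2, 2.71], [-2.98, 2.98]. Speed limits (rad/s): [2.39, 2.39, 3.14, 3.14, 3.14, 3.14].

## Interface

Orientations are given as a rotation vector (axis times angle).
In Python, from bench import r gives the robot as it stands.
- The arm moves only by the shell command python3 -m crank 'ROWS' [FORCE]. ROWS is JSON, a list of rows, each a list of 5 numbers: the shift along the tool's x, y, z in m, then the turn about the tool's z in degrees, then the opening, from -1 (shut) to 1 (fully open), so that 0 is half open. A call has 1 to 12 rows; each row shifts and turns the commanded pose from where the row before left it, along the tool's axes as they then stand; what a row does not reach is not made up. A row lasts 1/10 s, in which the tool goes at most 50 mm and 8.59 degrees, less where a joint would pass 70% of its speed; a pose out of reach is approached as far as the arm can. A call is refused whole if a number of a shift passes 0.05 or a number of a turn 8.59, either way. A call with a gripper value outside its range is refused whole. The fingers move at their own pace and stop on an object; FORCE is the grip in N (left out, the last holds). Time passes only in rows, so rows that do not move let the fingers close. It gives the time, the measured TCP pose, the force, the opening and the grip force at its end, in the units of the state.
- r.observe(): the state, without advancing time (a new reading comes with each control period).
- r.snapshot(name): name is "scene" or "side" or "wrist"; returns a dict with "frame" (384x512x3 uint8, red, green, blue), "fx", "fy", "cx", "cy" (pixels), "rvec" (rotation vector, rad) and "tvec" (3), from world to camera coordinates, as OpenCV has them; the wrist camera has in their place "mount" (4x4, takes a point from camera to tool coordinates, whose origin is the TCP and whose axes are the flange's). Camera axes: x right, y down, z forward; pixel columns grow to the right and rows downward; lengths in mm; the calibration is good to about 2 mm. A picture is of the moment at which its call begins: read the wrist's pose just before it. There is no depth.
- r.close_job(): hands the job in; it is judged then, once.
The state is a dict: "time": time; "joints": joint angles; "qvel": joint speeds; "tau": joint torques, N m; "ee_pos": TCP position; "eef_rot": TCP orientation; "contact_force": force on the tool from outside, world axes, zero at the start; "moment": the same for the moment, N m; "finger_gap": finger opening in mm; "grip_force": force on a finger pad.
Only numpy, scipy, OpenCV 4.12 (cv2) and the standard library are available. Lean on these libraries where they do the work, as an engineer would, in place of code of your own. Each camera call takes 0.05 s, during which the arm holds its last target. There are 200 camera calls.

## Working session

There is one attempt and no reset: what is moved stays moved. The work goes in short steps, Python scripts to look and compute and a shell command to move; the robot and the scene stay as the last step left them, time stands still between calls to the robot, and variables do not carry over. Pictures are saved under pics/ and viewed, at most 10 in all, crops included, and the job is handed in when it is done.

```bash
mkdir -p pics; ls; cat > h.py <<'E'
import numpy as np, cv2
from scipy.spatial.transform import Rotation as R
from bench import r
def cam(n):
    o=r.observe(); s=r.snapshot(n)
    K=np.array([[s['fx'],0,s['cx']],[0,s['fy'],s['cy']],[0,0,1.]])
    if 'mount' in s:
        T=np.eye(4);T[:3,:3]=R.from_rotvec(o['eef_rot']).as_matrix();T[:3,3]=o['ee_pos']
        M=T@np.array(s['mount']); Rw=M[:3,:3]; c=M[:3,3]
    else:
        Rw=R.from_rotvec(np.ravel(s['rvec'])).as_matrix().T; c=-Rw@np.ravel(s['tvec'])
    return dict(img=s['frame'],K=K,R=Rw,c=c)
def ray(C,u,v):
    d=C['R']@np.linalg.inv(C['K'])@[u,v,1]; return d/np.linalg.norm(d)
def onz(C,u,v,z):
    d=ray(C,u,v); return (C['c']+d*(z-C['c'][2])/d[2]).round(1)
def proj(C,p):
    q=C['K']@(C['R'].T@(np.array(p,float)-C['c'])); return (q[:2]/q[2]).round(1)
def tri(Cs,uvs):
    A=0;b=0
    for C,uv in zip(Cs,uvs):
        d=ray(C,*uv);P=np.eye(3)-np.outer(d,d);A=A+P;b=b+P@C['c']
    return np.linalg.solve(A,b).round(1)
def save(C,name,crop=None,scale=1.5):
    im=C['img'][:,:,::-1]
    if crop: x0,y0,x1,y1=crop; im=im[y0:y1,x0:x1]
    cv2.imwrite('pics/'+name,cv2.resize(im,None,fx=scale,fy=scale,interpolation=cv2.INTER_CUBIC))
def load(n):
    import pickle; return pickle.load(open(n+'.pkl','rb'))
def dump(C,n):
    import pickle; pickle.dump(C,open(n+'.pkl','wb'))
E
python3 - <<'E'
from h import *
for n in ('scene','side'):
    C=cam(n);dump(C,n);save(C,n+'.png'); print(C['c'].round(),C['R'][:,2].round(2))
print(r.observe())
E
```

```text
pics
[1150. -210. 1208.] [-0.5   0.22 -0.84]
[369. 825. 957.] [ 0.14 -0.67 -0.73]
{'time': 0.1, 'joints': array([-1.35614214e+00,  3.59438737e-01,  1.51132741e+00, -1.39152437e-06,
        1.27248441e+00, -1.15082570e-01]), 'qvel': array([ 0.00132425, -0.00193298, -0.00338582,  0.00060377,  0.00040156,
       -0.00068934]), 'tau': array([-1.28470314e-03, -5.28653276e+01, -2.79349440e+01, -2.98335563e-04,
        4.97502100e-03,  4.00800468e-05]), 'ee_pos': array([ 194.15327442, -567.10109269,  244.53296143]), 'eef_rot': array([-3.09735910e+00, -5.15334907e-01,  1.31617453e-04]), 'contact_force': array([0.47082706, 0.90154871, 0.62095846]), 'moment': array([ 0.03737033, -0.00071965, -0.02734627]), 'grip_force': 0.0, 'finger_gap': 85.48502493062021}
```

View pics/scene.png

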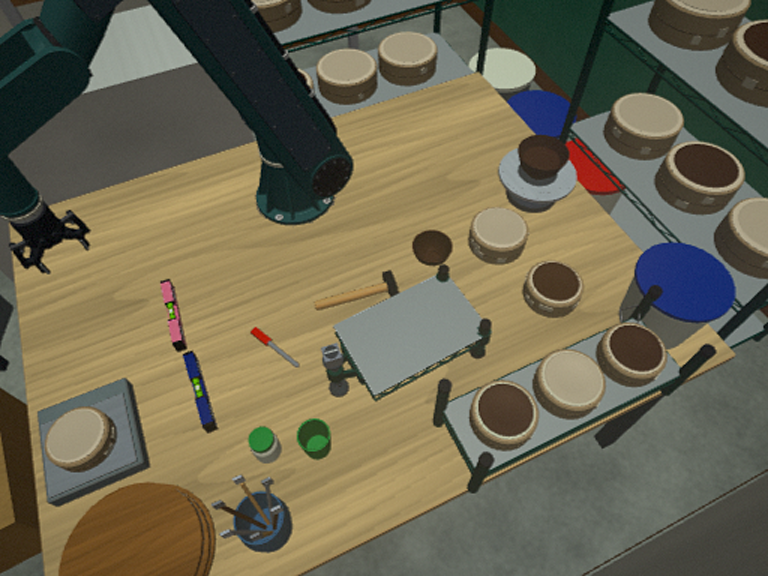

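View pics/side.png

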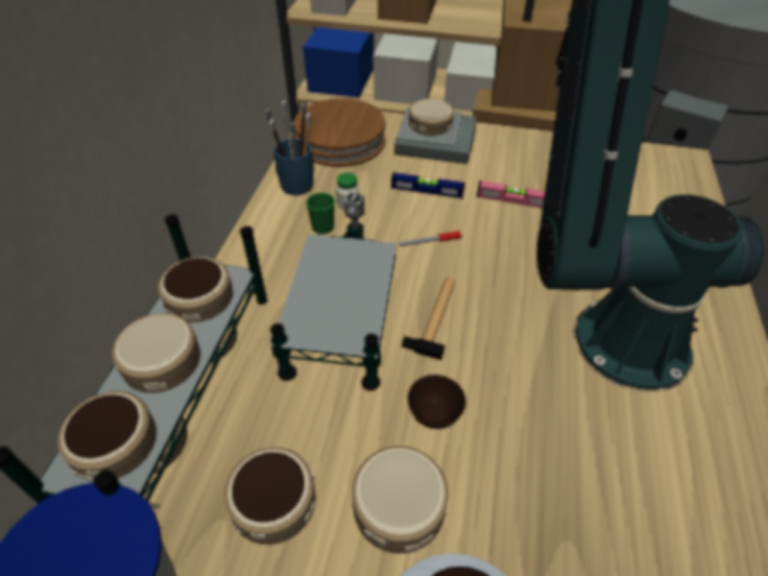

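The scene picture shows the blue level at about (199,390), with a pink look-alike at (172,315). The bar with its red grip is at (275,347), the shelf deck at (410,335), and the screw head at (333,355). What could be taken for the level: blue (199,390), pink (172,315). For the bar: the red-gripped rod (275,347), brushes in the pot (250,510), mallet (355,295). I choose the blue level and the red-gripped rod, and will check them in one crop.

```bash
python3 - <<'E'
from h import *
C=load('scene');D=load('side')
save(C,'crop.png',(100,180,350,300),3.2)
def pix(p): return p[0]/1.5,p[1]/1.5
def mask(C,f,roi):
    h=cv2.cvtColor(C['img'],cv2.COLOR_RGB2HSV).astype(int); m=f(h[...,0],h[...,1],h[...,2])
    z=np.zeros_like(m);x0,y0,x1,y1=roi;z[y0:y1,x0:x1]=1
    return np.argwhere(m&(z>0))[:,::-1]
blue=lambda h,s,v:(h>105)&(h<130)&(s>120)
red=lambda h,s,v:((h<6)|(h>174))&(s>170)&(v>90)
for C_,b,rd in((C,(110,220,150,295),(155,205,200,250)),(D,(255,110,315,135),(285,150,312,165))):
    m=mask(C_,blue,b); print('blue',len(m),m.mean(0),cv2.minAreaRect(m.astype(np.float32)))
    m=mask(C_,red,rd); print('red',len(m),m.mean(0),onz(C_,*m.mean(0),10))
print('lev ends scene',onz(C,*pix((190,353)),40),onz(C,*pix((209,428)),30))
print('vial',onz(C,*pix((197,386)),40))
print('bar tip',onz(C,*pix((298,365)),6),onz(C,*pix((254,330)),10), 'side',onz(D,*pix((401,244)),6),onz(D,*pix((461,235)),10))
for n,p in dict(a=(334,333),b=(437,277),c=(484,325),d=(376,396)).items(): print('deck',n,onz(C,*pix(p),110))
print('side deck',[onz(D,*pix(p),110) for p in((307,237),(396,243),(379,354),(280,348))])
print('head',onz(C,*pix((332,351)),187), onz(D,*pix((354,200)),187))
for n,p,z in(('jar',(262,437),85),('cup',(314,425),85),('bowl',(433,245),55),('mallethead',(391,282),30),('mh',(317,305),15),('tray',(135,385),30)): print(n,onz(C,*pix(p),z))
E
```

```text
blue 256 [131.8125     258.86328125] ((131.7923126220703, 258.23846435546875), (48.062774658203125, 7.718109607696533), 74.74488067626953)
red 65 [173.33846154 223.32307692] [ 419.9 -241.8   10. ]
blue 211 [284.85308057 122.68720379] ((284.42999267578125, 122.9900131225586), (45.82051467895508, 8.343859672546387), 8.130102157592773)
red 51 [299.74509804 156.94117647] [ 421.1 -236.1   10. ]
lev ends scene [ 413.3 -409.    40. ] [ 610.  -416.5   30. ]
vial [ 504.6 -414.5   40. ]
bar tip [ 536.7 -183.     6. ] [ 399.6 -251.3   10. ] side [ 534.2 -183.4    6. ] [ 393.6 -243.8   10. ]
deck a [548.8 -82.7 110. ]
deck b [511.6 204.2 110. ]
deck c [677.5 239.6 110. ]
deck d [730.1 -58.1 110. ]
side deck [array([723.9, -50.4, 110. ]), array([527.4, -74. , 110. ]), array([499.7, 225.7, 110. ]), array([681.5, 251.7, 110. ])]
head [ 629.1 -111.4  187. ] [ 628.1 -106.2  187. ]
jar [ 701.9 -310.    85. ]
cup [ 724.1 -201.2   85. ]
bowl [382.9 263.7  55. ]
mallethead [427.7 118.2  30. ]
mh [401.5 -81.   15. ]
tray [ 434.4 -548.1   30. ]
```

View pics/crop.png

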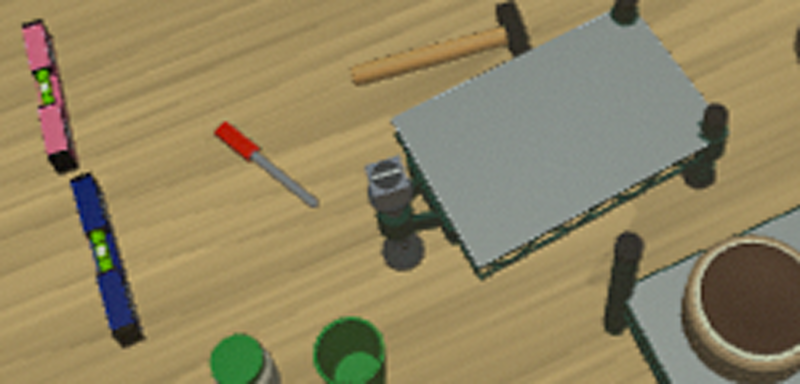

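The crop confirms it: the blue level is at crop (105,260), the red-gripped rod at (265,165) and the screw head with its white line at (388,175). The pink one is not meant. Moving over the level.

```bash
python3 -m crank '[[0.035,-0.0045,0,0,1],[0.035,-0.0045,0,0,1],[0.035,-0.0045,0,0,1],[0.035,-0.0045,0,0,1],[0.035,-0.0045,0,0,1],[0.035,-0.0045,0,0,1],[0.035,-0.0045,0,0,1],[0.035,-0.0045,0,0,1],[0.035,-0.0045,0,7,1],[0.03,0,0,7,1],[0,0,0,7,1],[0,0,0,0,1]]' 40
python3 - <<'E'
from h import *
o=r.observe();print(o['ee_pos'],o['eef_rot'],o['joints'])
C=cam('wrist');dump(C,'w1');save(C,'w1.png');print(C['c'],C['R'].round(2))
h=cv2.cvtColor(C['img'],cv2.COLOR_RGB2HSV).astype(int)
m=(h[...,0]>105)&(h[...,0]<130)&(h[...,1]>120)
n,l,st,ce=cv2.connectedComponentsWithStats(m.astype(np.uint8))
for i in range(1,n):
    if st[i,4]>200:
        q=np.argwhere(l==i)[:,::-1].astype(np.float32);b=cv2.boxPoints(cv2.minAreaRect(q));print(st[i],[onz(C,*p,40) for p in b])
E
```

```text
time: 1.3
ee_pos: [509.2, -420.3, 244.5]
eef_rot: [-3.14, 0.057, 0.002]
contact_force: [0.1, 0.8, 0.3]
finger_gap: 85.4
grip_force: 0.0
[ 509.15651459 -420.32641428  244.50131039] [-3.14020224e+00  5.67010591e-02  1.60930975e-03] [-7.94614612e-01  4.46583177e-01  1.37034561e+00 -9.46367547e-05
  1.32601031e+00  8.12313786e-01]
[ 583.10172382 -422.97225228  372.5588099 ] [[-0.04 -0.96 -0.29]
 [-1.    0.04  0.01]
 [-0.    0.29 -0.96]]
[ 236   89   23   64 1291] [array([ 601., -405.,   40.]), array([ 600.6, -427.1,   40. ]), array([ 534.5, -426.4,   40. ]), array([ 534.8, -403. ,   40. ])]
[241 200  20  52 947] [array([ 478.8, -404.1,   40. ]), array([ 478.9, -425.6,   40. ]), array([ 412.4, -425.8,   40. ]), array([ 412.4, -403.1,   40. ])]
```

View pics/w1.png

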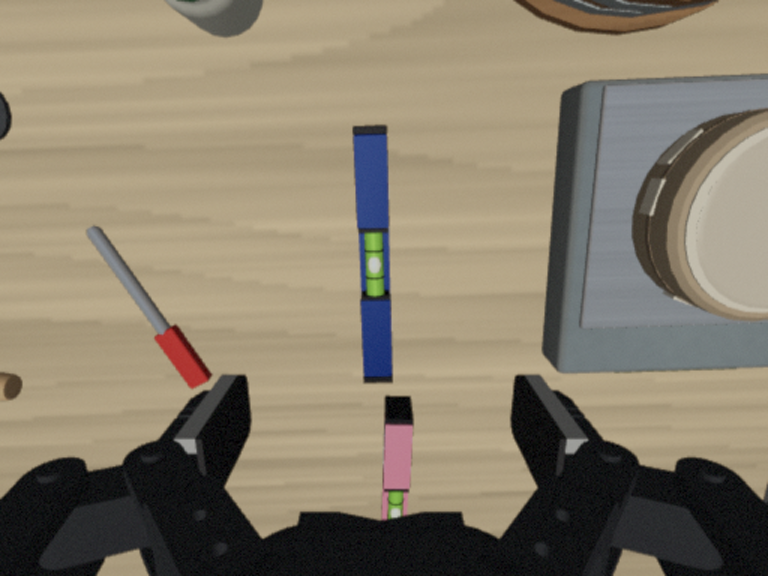

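The wrist view shows the blue level at (374,255), the bar with its grip at (185,355) and tip at (93,232), and the pink look-alike at (397,440), clear of the grasp. Descend and grip.

```bash
python3 -m crank '[[-0.0027,-0.0052,0.03,0,0.6],[0,0,0.045,0,0.4],[0,0,0.045,0,0.3],[0,0,0.045,0,0.2],[0,0,0.035,0,0.2],[0,0,0.016,0,0.2],[0,0,0.008,0,0.2],[0,0,0,0,-1],[0,0,0,0,-1],[0,0,0,0,-1],[0,0,0,0,-1],[0,0,0,0,-1]]' 40
python3 - <<'E'
from h import *
C=load('w1')
h=cv2.cvtColor(C['img'],cv2.COLOR_RGB2HSV).astype(int)
m=((h[...,0]<6)|(h[...,0]>174))&(h[...,1]>170)&(h[...,2]>90)
n,l,st,ce=cv2.connectedComponentsWithStats(m.astype(np.uint8))
for i in range(1,n):
    if st[i,4]>150: print(st[i],onz(C,*ce[i],10))
print('tip',onz(C,93/1.5,230/1.5,6),'shoulder',onz(C,166/1.5,332/1.5,12),'end',onz(C,197/1.5,383/1.5,12))
E
```

```text
time: 2.55
ee_pos: [506.9, -416.7, 23.0]
eef_rot: [3.139, -0.057, 0.003]
contact_force: [-1.4, -0.5, 6.6]
finger_gap: 23.4
grip_force: 41.5
[104 218  35  40 549] [ 422.2 -241.2   10. ]
tip [ 536.4 -185.7    6. ] shoulder [ 447.3 -232.8   12. ] end [ 397.6 -251.9   12. ]
```

```bash
python3 -m crank '[[0,0,-0.02,0,-1],[0,0,-0.04,0,-1],[0,0,-0.045,0,-1],[0,0,-0.045,0,-1],[0,0,-0.045,-8.25,-1],[0,0,-0.012,-8.25,-1],[0,0,0,-8.25,-1],[0,0,0,-8.25,-1],[0,0,0,-8.25,-1],[0,0,0,-8.25,-1],[0,0,0,-8.25,-1],[0,0,0,-8.25,-1]]'
python3 -m crank '[[0,0,0,-8.25,-1],[0,0,0,-8.25,-1],[0,0,0,-8.25,-1],[0,0,0,-8.25,-1],[0,0,0,0,-1],[0,0,0,0,-1]]'
```

```text
time: 3.75
ee_pos: [505.5, -415.2, 227.6]
eef_rot: [-2.659, -1.67, 0.0]
contact_force: [0.2, 0.8, -4.8]
finger_gap: 23.8
grip_force: 40.1
time: 4.35
ee_pos: [505.7, -415.4, 227.9]
eef_rot: [-2.088, -2.346, -0.0]
contact_force: [0.2, 1.2, -5.0]
finger_gap: 23.3
grip_force: 40.2
```

```bash
python3 -m crank '[[0.03,0.01,0,0,-1],[0.043,0.0142,0,0,-1],[0.043,0.0142,0,0,-1],[0.043,0.0142,0,0,-1],[0.043,0.0142,0,0,-1],[0.043,0.0142,0,0,-1],[0.043,0.0142,0,0,-1],[0.043,0.0142,0,0,-1],[0.043,0.0142,0,0,-1],[0.043,0.0142,0,0,-1],[0.043,0.0142,0,0,-1],[0.033,0.011,0,0,-1]]'
python3 -m crank '[[0,0,0,0,-1],[0,0,0,0,-1]]'
python3 - <<'E'
from h import *
C=cam('wrist');dump(C,'w2');save(C,'w2.png');print(C['c'],C['R'][:,2])
D=cam('scene');dump(D,'s2')
E
```

```text
time: 5.55
ee_pos: [608.7, 96.0, 228.4]
eef_rot: [-2.086, -2.348, -0.001]
contact_force: [1.2, -0.6, -5.2]
finger_gap: 23.6
grip_force: 40.1
time: 5.75
ee_pos: [608.4, 94.0, 228.1]
eef_rot: [-2.084, -2.351, 0.001]
contact_force: [0.5, 0.4, -5.0]
finger_gap: 23.4
grip_force: 39.7
[598.92560863 168.16689729 356.23747617] [ 0.03527058 -0.29121629 -0.95600683]
```

View pics/w2.png

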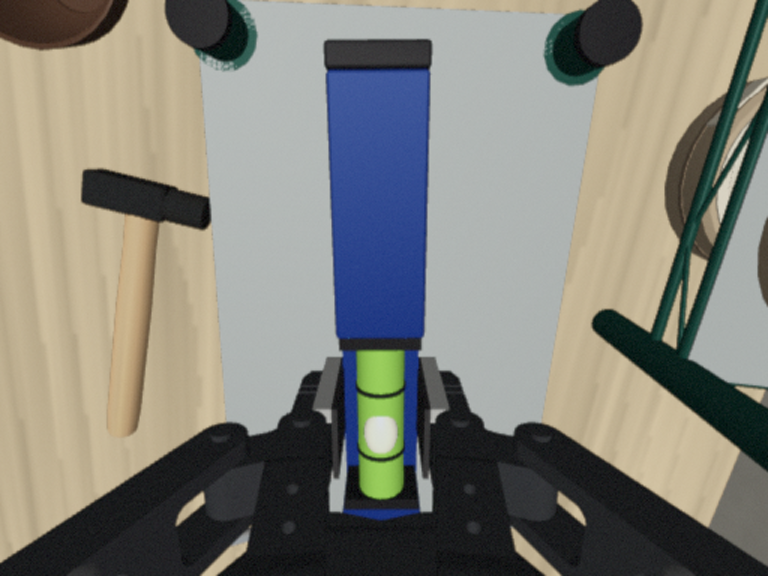

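The wrist view shows the deck under the held level. The post tops are near (197,15) and (611,30), and the deck edges run (202,70)-(224,400) on the left and (600,70)-(543,420) on the right. The bubble at (380,433) is readable.

```bash
python3 - <<'E'
from h import *
C=load('w2')
f=lambda u,v,z:onz(C,u/1.5,v/1.5,z)
print('posts',f(197,15,143),f(611,30,143))
L=f(202,70,110),f(224,400,109); Rr=f(600,70,110),f(543,420,109);print(L,Rr)
print('far edge',f(270,2,110),f(560,14,110))
E
```

```text
posts [516.2 216.1 143. ] [689.5 231.3 143. ]
(array([505.8, 199.5, 110. ]), array([519.6,  14. , 109. ])) (array([702.8, 223.2, 110. ]), array([719.9,  23.7, 109. ]))
far edge [538.1 233.1 110. ] [677.2 244.8 110. ]
```

```bash
python3 -m crank '[[-0.0103,0.0048,0.03,2,-1],[0,0,0.03,0,-1],[0,0,0.02,0,-1],[0,0,0.008,0,-1],[0,0,0.003,0,-1],[0,0,0.001,0,-1],[0,0,0,0,-1]]'
```

```text
time: 6.55
ee_pos: [615.6, 83.3, 137.5]
eef_rot: [2.124, 2.313, 0.002]
contact_force: [-0.4, -0.4, -5.1]
finger_gap: 23.4
grip_force: 39.7
```

```bash
python3 -m crank '[[0,0,0.001,0,-1],[0,0,0.0005,0,-1],[0,0,0,0,-1]]'
```

```text
time: 6.85
ee_pos: [614.9, 83.6, 135.2]
eef_rot: [2.124, 2.314, 0.001]
contact_force: [0.4, 0.6, -4.5]
finger_gap: 23.6
grip_force: 39.7
```

```bash
python3 -m crank '[[0,0,0.001,0,-1],[0,0,0.0008,0,-1],[0,0,0,0,-1],[0,0,0,0,-0.2],[0,0,0,0,-0.1],[0,0,0,0,0],[0,0,0,0,0],[0,0,-0.02,0,0],[0,0,-0.04,0,0],[0,0,-0.04,0,0],[-0.01,0,-0.02,0,0],[-0.02,0,0,0,0]]'
```

```text
time: 8.05
ee_pos: [619.7, 54.5, 257.6]
eef_rot: [2.119, 2.312, 0.009]
contact_force: [-0.2, -0.5, 0.5]
finger_gap: 43.0
grip_force: 0.0
```

```bash
python3 -m crank '[[0,0,0,0,0],[0,0,0,0,0],[0,0,0,0,0],[0,0,0,0,0]]' >/dev/null
python3 - <<'E'
from h import *
C=cam('wrist');dump(C,'w3')
u=proj(C,[614.5,84,145]);print(u)
E
python3 -m crank '[[-0.035,0,0,0,0],[-0.035,0,0,0,0],[-0.035,0,0,0,0],[-0.035,0,0,0,0],[-0.035,0,0,0,0],[-0.015,0,0,0,0],[0,0,0,0,0],[0,0,0,0,0]]' | head -2
python3 - <<'E'
from h import *
C=cam('wrist');dump(C,'w4');u=proj(C,[630,-112,187]);print(u)
B=load('w3');v=proj(B,[614.5,84,148]);print(v)
f=lambda A,p,s:cv2.resize(A['img'][max(0,int(p[1])-s):int(p[1])+s,max(0,int(p[0])-s):int(p[0])+s],(500,500),interpolation=cv2.INTER_CUBIC)
print([max(0,int(t)-s) for p,s in((v,60),(u,60)) for t in p])
im=np.hstack([f(B,v,60),f(C,u,60)]);cv2.imwrite('pics/bh.png',cv2.resize(im,(800,400))[:,:,::-1])
E
```

```text
[254.5 164.7]
time: 9.3
ee_pos: [633.3, -134.6, 252.7]
[252.3 186.8]
[254.5 165.4]
[194, 105, 192, 126]
```

View pics/bh.png

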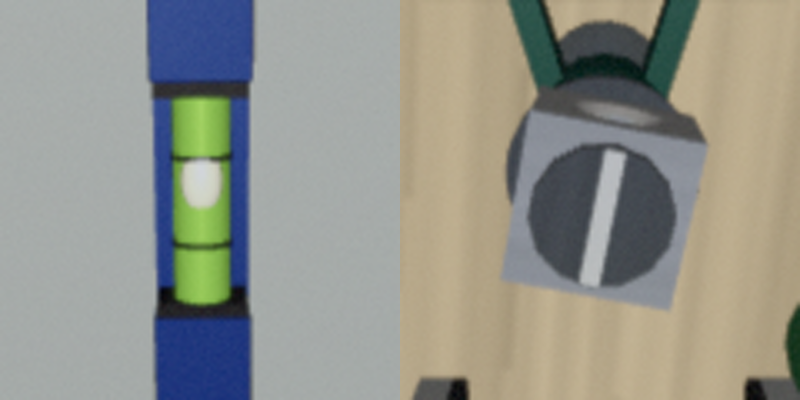

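Left: the bubble's middle is at y≈183 against lines at 157 and 245, so about 4.4 mm towards the far (left) end. Right: the head top has corners (531,110), (706,146), (670,310), (502,278), with its white line from (615,150) to (591,287).

```bash
python3 - <<'E'
from h import *
C=load('w4')
f=lambda x,y:onz(C,(x-400)/3.3333+192-.35,y/3.3333+126-.35,187)
P=[f(*p) for p in((531,110),(706,146),(670,310),(502,278))];print(P,np.mean(P,0))
a,b=f(591,287),f(615,150);d=a-b;print((a+b)/2,np.degrees(np.arctan2(-d[1],-d[0])))
e=np.array(P);print([np.degrees(np.arctan2(*(v[1::-1]))) for v in(e[0]-e[3],e[1]-e[2])],np.linalg.norm(e-np.roll(e,1,0),axis=1))
o=r.observe();print(o['ee_pos'],2*np.degrees(np.arctan2(o['eef_rot'][1],o['eef_rot'][0])))
E
```

```text
[array([614.5, -94.2, 187. ]), array([649.5, -98.4, 187. ]), array([ 646. , -133.6,  187. ]), array([ 610.7, -129.5,  187. ])] [ 630.175 -113.925  187.   ]
[ 630.4  -115.35  187.  ] 85.28524548129509
[np.float64(83.8558428156228), np.float64(84.32164077162457)] [35.50394344 35.25109927 35.37357771 35.53730434]
[ 633.24115249 -134.09019932  252.76959558] -265.05942100972925
```

```bash
python3 -m crank '[[0,0,0,7.7,0],[0,0,0,7.7,0],[0,0,0,7.7,0],[0,0,0,7.7,0],[0,0,0,7.7,0],[0,0,0,7.7,0],[0,0,0,7.7,0],[0,0,0,7.7,0],[-0.03,0,0,7.7,0]]' >/dev/null
python3 -m crank '[[-0.04,0.001,0.01,0,0],[-0.04,0.001,0.01,0,0],[-0.04,0.001,0.01,0,0],[-0.04,0.001,0.01,0,0],[-0.04,0.001,0.01,0,0],[-0.02,0,0.01,0,0],[-0.03,0,0,0,0],[0,0,0,0,0],[0,0,0,0,0]]'
python3 - <<'E'
from h import *
C=cam('wrist');dump(C,'w5');save(C,'w5.png')
h=cv2.cvtColor(C['img'],cv2.COLOR_RGB2HSV).astype(int)
m=((h[...,0]<6)|(h[...,0]>174))&(h[...,1]>150)&(h[...,2]>80)
n,l,st,ce=cv2.connectedComponentsWithStats(m.astype(np.uint8))
o=r.observe();print(o['ee_pos'],2*np.degrees(np.arctan2(o['eef_rot'][1],o['eef_rot'][0])),proj(C,[416,-243,12]))
for i in range(1,n):
    if st[i,4]>150:
        q=np.argwhere(l==i)[:,::-1].astype(np.float32);b=cv2.boxPoints(cv2.minAreaRect(q));print(st[i],onz(C,*ce[i],10),[onz(C,*p,11) for p in b])
E
```

```text
time: 11.15
ee_pos: [385.4, -263.8, 193.3]
eef_rot: [-3.064, -0.696, -0.001]
contact_force: [0.2, 0.2, -0.7]
finger_gap: 42.6
grip_force: 0.0
[ 385.99065612 -263.91263938  193.37536778] 25.632070223980744 [248.1 144.6]
[ 239  110   19   57 1028] [ 422.  -240.1   10. ] [array([ 442.9, -220.2,   11. ]), array([ 450.7, -236.4,   11. ]), array([ 399.6, -261. ,   11. ]), array([ 391.5, -243.9,   11. ])]
```

View pics/w5.png

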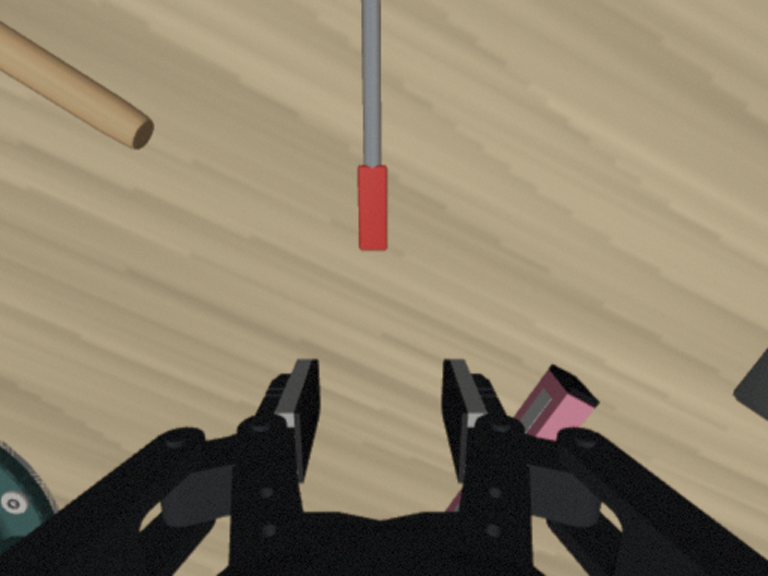

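The bar's grip is at (372,207), parallel to the tool's x, and nothing else is near the fingers. Grasp it.

```bash
python3 -m crank '[[0.02,-0.003,0.02,0,0],[0.017,-0.003,0.04,0,-0.1],[0,0,0.04,0,-0.2],[0,0,0.04,0,-0.2],[0,0,0.02,0,-0.2],[0,0,0.01,0,-0.2],[0,0,0.005,0,-0.2],[0,0,0,0,-1],[0,0,0,0,-1],[0,0,0,0,-1],[0,0,0,0,-1],[0,0,0,0,-1]]' 60
```

```text
time: 12.4
ee_pos: [416.2, -243.6, 18.5]
eef_rot: [3.063, 0.695, 0.001]
contact_force: [-0.6, -0.3, -1.5]
finger_gap: 17.8
grip_force: 59.1
```

```bash
python3 -m crank '[[0,0,0,0,-0.4],[0,0,0,0,-0.4],[0,0,0.003,0,-0.4],[0,0,0,0,-0.4],[0,0,0,0,-1],[0,0,0,0,-1],[0,0,0,0,-1],[0,0,0,0,-1]]' 60
python3 -m crank '[[0,0,-0.01,0,-1],[0,0,-0.02,0,-1],[0,0,-0.04,0,-1],[0,0,-0.04,0,-1],[0,0,-0.04,0,-1],[0,0,-0.034,0,-1],[0,0,0,-8.4,-1],[0,0,0,-8.4,-1],[0,0,0,-8.4,-1],[0,0,0,-8.4,-1],[0,0,0,-8.4,-1],[0,0,0,-8.4,-1]]'
```

```text
time: 13.2
ee_pos: [415.7, -243.2, 15.0]
eef_rot: [-3.063, -0.696, 0.0]
contact_force: [-1.3, -0.3, 2.6]
finger_gap: 18.1
grip_force: 58.9
time: 14.4
ee_pos: [415.5, -242.9, 199.3]
eef_rot: [-2.469, -1.941, 0.0]
contact_force: [0.4, -0.6, -2.1]
finger_gap: 18.1
grip_force: 59.1
```

```bash
python3 -m crank '[[0,0,0,-8,-1],[0,0.015,0,0,-1],[-0.005,0.03,0.002,0,-1],[-0.005,0.03,0.003,0,-1],[-0.005,0.03,0.003,0,-1],[-0.005,0.03,0.003,0,-1],[-0.005,0.03,0.003,0,-1],[0,0.026,0.003,0,-1],[0,0.01,0.003,0,-1],[0,0,0,0,-1],[0,0,0,0,-1]]'
python3 - <<'E'
from h import *
C=cam('wrist');dump(C,'w6');save(C,'w6.png');dump(cam('side'),'d6')
o=r.observe();print(o['ee_pos'],2*np.degrees(np.arctan2(o['eef_rot'][1],o['eef_rot'][0])))
E
```

```text
time: 15.5
ee_pos: [612.2, -288.5, 178.5]
eef_rot: [-2.334, -2.1, 0.001]
contact_force: [-0.1, 0.3, -1.8]
finger_gap: 18.3
grip_force: 59.1
[ 611.93867099 -288.78813804  179.04082425] -276.0552731795273
```

View pics/w6.png

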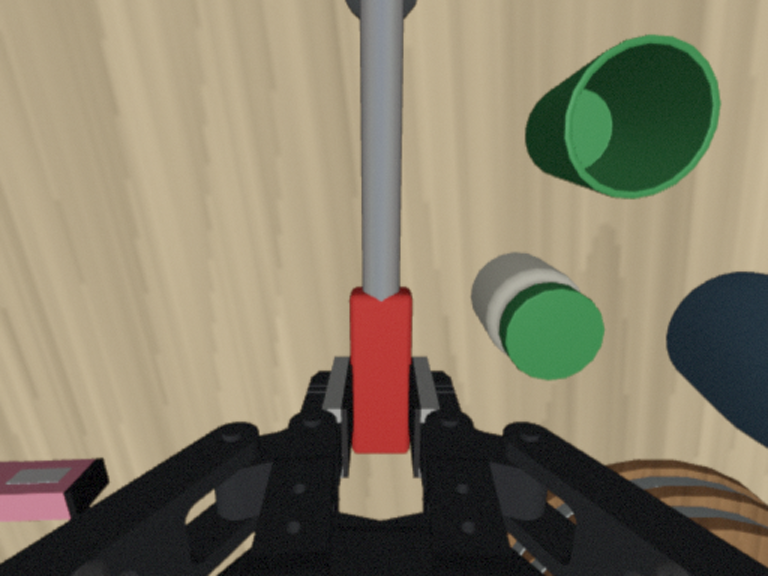

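The view shows the bar held straight along tool x: rod at (382,0)-(382,285), shoulder at y≈292. The jar and cup are off to the right and lower. Next I work out its line and pitch numerically.

```bash
python3 - <<'E'
from h import *
C=load('w6')
g=cv2.cvtColor(C['img'],cv2.COLOR_RGB2HSV).astype(int)
P=[]
for v in range(20,185,20):
    m=np.where((g[v,:,1]<60)&(np.abs(np.arange(512)-255)<30))[0]; a,b=m.min(),m.max()+1
    # depth from width 12mm
    dep=C['K'][0,0]*12/(b-a); d=C['R']@np.linalg.inv(C['K'])@[(a+b)/2,v+.5,1]
    p=onz(C,(a+b)/2,v+.5,170);P.append(p);print(v,a,b,p,(C['c']+d*dep)[2].round(1))
P=np.array(P);k=np.polyfit(P[:,1],P[:,0],1);print('yaw',np.degrees(np.arctan2(1,k[0])),'x at -132.5,-114.5',np.polyval(k,[-132.5,-114.5]))
# head prediction
print('shoulder',onz(C,382/1.5,292/1.5,174),'head axis x at mouth',630.3-18*.0993)
# side cam crop: head region & tip region
D=load('d6');a=proj(D,[628,-170,170]);print(a,proj(D,[630,-114,170]),proj(D,[625,-152,170]))
u,v=a.astype(int);cv2.imwrite('pics/d6.png',cv2.resize(D['img'][v-40:v+50,u-60:u+60],(800,600),interpolation=cv2.INTER_CUBIC)[:,:,::-1]);print(u,v)
E
```

```text
20 240 269 [ 623.5 -181.4  170. ] 167.3
40 240 280 [ 625.  -188.9  170. ] 207.4
60 240 269 [ 622.  -196.2  170. ] 172.1
80 240 283 [ 624.1 -204.3  170. ] 217.6
100 241 284 [ 623.8 -212.5  170. ] 219.2
120 241 268 [ 619.4 -220.5  170. ] 169.9
140 241 268 [ 618.5 -229.2  170. ] 172.5
160 241 267 [ 617.3 -238.3  170. ] 170.1
180 241 267 [ 616.3 -247.7  170. ] 172.8
yaw 82.63468764298365 x at -132.5,-114.5 [631.53429541 633.86100684]
shoulder [ 616.  -253.5  174. ] head axis x at mouth 628.5125999999999
[240.8 125.7] [236.2 135.9] [240.4 129. ]
240 125
```

Bar and hole are aligned within about 1 mm, the bar is level and its axis height is about 170. Inserting.

```bash
python3 -m crank '[[0.012,0,0,0,-1],[0.008,0,0,0,-1],[0.006,0,0,0,-1],[0.006,0,0,0,-1],[0.006,0,0,0,-1],[0.006,0,0,0,-1],[0,0,0,0,-1]]'
```

```text
time: 16.3
ee_pos: [617.8, -244.4, 179.0]
eef_rot: [-2.334, -2.103, -0.0]
contact_force: [-0.8, 0.7, -2.5]
finger_gap: 18.3
grip_force: 59.2
```

```bash
python3 -m crank '[[0.008,0,0,0,-1],[0.008,0,0,0,-1],[0.008,0,0,0,-1],[0.008,0,0,0,-1],[0.008,0,0,0,-1],[0,0,0,0,-1]]'
```

```text
time: 16.9
ee_pos: [622.0, -204.2, 179.0]
eef_rot: [-2.333, -2.103, -0.0]
contact_force: [-0.6, 0.2, -2.6]
finger_gap: 18.2
grip_force: 59.1
```

```bash
python3 -m crank '[[0.008,0,0,0,-1],[0.008,0,0,0,-1],[0.004,0,0,0,-1],[0.002,0,0,0,-1],[0,0,0,0,-1]]'
```

```text
time: 17.4
ee_pos: [624.3, -183.4, 179.0]
eef_rot: [-2.334, -2.102, -0.0]
contact_force: [0.9, -0.3, -2.0]
finger_gap: 18.2
grip_force: 59.1
```

```bash
python3 -m crank '[[0.003,0,0,0,-1],[0.002,0,0,0,-1],[0,0,0,0,-1]]'
```

```text
time: 17.7
ee_pos: [624.7, -178.6, 179.0]
eef_rot: [-2.335, -2.102, -0.0]
contact_force: [-0.3, 0.7, -1.2]
finger_gap: 18.5
grip_force: 59.1
```

```bash
python3 -m crank '[[0.002,0,0,0,-1],[0.001,0,0,0,-1],[0.001,0,0,0,-1],[0,0,0,0,-1]]'
```

```text
time: 18.1
ee_pos: [625.2, -174.6, 179.0]
eef_rot: [-2.335, -2.102, -0.0]
contact_force: [0.5, 0.6, -1.2]
finger_gap: 18.3
grip_force: 59.1
```

```bash
python3 -m crank '[[0.001,0,0,0,-1],[0.001,0,0,0,-1],[0,0,0,0,-1]]'
```

```text
time: 18.4
ee_pos: [625.4, -172.6, 179.0]
eef_rot: [-2.334, -2.102, -0.0]
contact_force: [0.3, -0.4, -1.4]
finger_gap: 18.4
grip_force: 59.1
```

```bash
python3 -m crank '[[0.001,0,0,0,-1],[0,0,0,0,-1]]'
```

```text
time: 18.6
ee_pos: [625.5, -171.7, 179.0]
eef_rot: [-2.335, -2.102, -0.0]
contact_force: [0.2, -0.1, -2.3]
finger_gap: 18.3
grip_force: 59.1
```

```bash
python3 -m crank '[[0.001,0,0,0,-1],[0.001,0,0,0,-1],[0,0,0,0,-1]]'
```

```text
time: 18.9
ee_pos: [625.7, -169.6, 179.0]
eef_rot: [-2.334, -2.102, -0.0]
contact_force: [-0.1, 0.4, -2.0]
finger_gap: 18.1
grip_force: 59.1
```

```bash
python3 -m crank '[[0.001,0,0,0,-1],[0.001,0,0,0,-1],[0,0,0,0,-1]]'
```

```text
time: 19.2
ee_pos: [625.9, -167.6, 179.0]
eef_rot: [-2.334, -2.102, -0.0]
contact_force: [-0.6, 0.2, -1.8]
finger_gap: 18.1
grip_force: 59.1
```

```bash
python3 - <<'E'
from h import *
C=cam('wrist');dump(C,'w7')
g=cv2.cvtColor(C['img'],cv2.COLOR_RGB2HSV).astype(int)
red=((g[...,0]<6)|(g[...,0]>174))&(g[...,1]>150)
q=np.argwhere(red)[:,0];print('red rows',q.min(),q.max(),onz(C,254,q.min(),173))
for v in range(120,205,4): print(v,C['img'][v,254],C['img'][v,270])
print('head face top edge expected',proj(C,[628.5,-132.4,187]),'face at 170',proj(C,[628.5,-132.4,170]))
E
```

```text
red rows 203 301 [ 628.8 -137.1  173. ]
120 [150 154 163] [149 154 163]
124 [101 105 111] [150 155 164]
128 [196 199 203] [88 90 96]
132 [195 198 202] [74 81 88]
136 [197 200 204] [74 81 88]
140 [195 198 202] [74 81 88]
144 [197 200 203] [76 83 90]
148 [195 198 203] [75 79 87]
152 [195 199 203] [76 82 89]
156 [197 200 204] [75 80 88]
160 [197 200 204] [74 80 89]
164 [195 198 203] [72 78 86]
168 [195 198 202] [76 82 89]
172 [195 199 203] [75 79 89]
176 [196 199 203] [74 79 88]
180 [195 199 202] [75 81 88]
184 [196 200 202] [74 79 88]
188 [196 200 202] [74 78 86]
192 [198 202 204] [145 151 158]
196 [153 157 161] [149 154 163]
200 [151 154 163] [151 155 162]
204 [196  64  62] [196  65  62]
head face top edge expected [252.2 202.9] face at 170 [252.3 191.9]
```

```bash
python3 -m crank '[[0.001,0,0,0,-1],[0.001,0,0,0,-1],[0,0,0,0,-1]]'
```

```text
time: 19.55
ee_pos: [626.1, -166.5, 179.1]
eef_rot: [2.334, 2.102, -0.001]
contact_force: [-0.8, -3.8, -2.6]
finger_gap: 17.9
grip_force: 59.1
```

```bash
python3 -m crank '[[0.001,0,0,0,-1],[0.0005,0,0,0,-1],[0,0,0,0,-1]]'
```

```text
time: 19.85
ee_pos: [626.1, -166.3, 179.1]
eef_rot: [2.333, 2.101, -0.004]
contact_force: [-2.0, -8.9, -1.4]
finger_gap: 18.3
grip_force: 59.1
```

Home against the shoulder, with the reaction force showing. Relax slightly and swing clockwise about 43°.

```bash
python3 -m crank '[[-0.001,0,0,0,-1],[0,0,0,0,-1],[0,0,0,0,-1]]'
python3 -m crank '[[0.0001,-0.0033,0,3.6,-1],[0.0001,-0.0033,0,3.6,-1],[0.0001,-0.0033,0,3.6,-1],[0.0001,-0.0033,0,3.6,-1],[0.0001,-0.0033,0,3.6,-1],[0.0001,-0.0033,0,3.6,-1],[0,0,0,0,-1]]'
```

```text
time: 20.15
ee_pos: [626.1, -166.4, 179.1]
eef_rot: [2.334, 2.101, -0.002]
contact_force: [-1.6, -5.8, -2.5]
finger_gap: 17.9
grip_force: 59.1
time: 20.85
ee_pos: [607.1, -161.0, 179.2]
eef_rot: [2.687, 1.624, -0.002]
contact_force: [-2.0, -8.0, -2.3]
finger_gap: 17.8
grip_force: 59.1
```

```bash
python3 -m crank '[[-0.0003,-0.0033,0,3.6,-1],[-0.0003,-0.0033,0,3.6,-1],[0.0001,-0.0033,0,3.6,-1],[0.0001,-0.0033,0,3.6,-1],[0.0001,-0.0033,0,3.6,-1],[0.0001,-0.0033,0,3.6,-1],[0,0,0,0,-1],[0,0,0,0,-1]]'
python3 - <<'E'
from h import *
o=r.observe();print(o['ee_pos'],2*np.degrees(np.arctan2(o['eef_rot'][1],o['eef_rot'][0])))
C=cam('wrist');dump(C,'w8');p=proj(C,[614.5,84,148]);print(p)
for n in('scene','side'):
    D=cam(n);dump(D,n+'8');print(n,proj(D,[614.5,84,148]))
E
```

```text
time: 21.65
ee_pos: [590.6, -148.8, 179.0]
eef_rot: [2.944, 1.095, -0.003]
contact_force: [-2.5, -6.0, -0.2]
finger_gap: 18.3
grip_force: 59.3
[ 590.64092727 -148.81612397  179.00463542] 40.79794755663729
[-133.3 -135.8]
scene [274.7 213.6]
side [225.2 183.7]
```

```bash
python3 -m crank '[[-0.001,0,0,0,-1],[0,0,0,0,-1],[0,0,0,0,-0.2],[0,0,0,0,-0.2],[0,0,0,0,-0.2],[0,0,-0.01,0,-0.2],[0,0,-0.02,0,-0.2],[0,0,-0.02,0,-0.2],[0,0,-0.02,0,-0.2],[0,0,-0.01,-7.7,-0.5],[0,0,0,-7.7,-0.5],[0,0,0,-7.7,-0.5]]'
python3 -m crank '[[0,0,0,-7.7,-1],[0,0,0,-7.7,-1],[0,0,0,-7.7,-1],[0,0,0,-7.7,-1],[0.03,0.007,0,0,-1],[0.031,0.007,0,0,-1],[0.031,0.007,0,0,-1],[0.031,0.007,0,0,-1],[0.031,0.008,0,0,-1],[0.031,0.008,0,0,-1],[0,0,0,0,-1],[0,0,0,0,-1]]'
python3 - <<'E'
from h import *
o=r.observe();print(o['ee_pos'],2*np.degrees(np.arctan2(o['eef_rot'][1],o['eef_rot'][0])))
C=cam('wrist');dump(C,'w9');p=proj(C,[614.5,84,148]);print(p)
u,v=p.astype(int);f=C['img'][v-40:v+40,u-50:u+50]
cv2.imwrite('pics/b9.png',cv2.resize(f,(700,560),interpolation=cv2.INTER_CUBIC)[:,:,::-1])
g=cv2.cvtColor(f,cv2.COLOR_RGB2HSV)
c=[i for i in range(100) if np.median(g[:,i,0])>25 and ((g[:,i,0]>30)&(g[:,i,0]<50)&(g[:,i,1]>100)).sum()>15];cc=int(np.mean(c));print(c)
for i in range(80): print(i,f[i,cc-2:cc+3].mean(0).astype(int),end=' ')
E
```

```text
time: 23.0
ee_pos: [591.3, -148.8, 260.7]
eef_rot: [2.66, 1.669, 0.003]
contact_force: [-0.2, 0.5, -0.6]
finger_gap: 21.6
grip_force: 0.0
time: 24.2
ee_pos: [619.6, 39.8, 259.7]
eef_rot: [2.126, 2.312, 0.001]
contact_force: [0.0, 0.0, 0.6]
finger_gap: 0.4
grip_force: 0.0
[619.57288994  39.82843632 259.69758397] 94.80112402407842
[252.2 145.5]
[42, 43, 44, 45, 46, 47, 48, 49, 50, 51, 52, 53, 54, 55, 56, 57]
0 [ 53  76 140] 1 [ 54  77 140] 2 [ 50  73 136] 3 [ 42  60 116] 4 [44 48 65] 5 [51 50 53] 6 [50 50 50] 7 [54 58 51] 8 [ 85 109  59] 9 [132 174  78] 10 [149 196  88] 11 [152 199  90] 12 [151 199  90] 13 [151 198  90] 14 [151 199  90] 15 [151 198  89] 16 [151 198  90] 17 [151 198  90] 18 [151 199  90] 19 [151 198  89] 20 [149 197  88] 21 [150 198  89] 22 [151 198  89] 23 [151 199  91] 24 [151 198  90] 25 [143 190  84] 26 [111 153  65] 27 [65 86 46] 28 [101 137  62] 29 [145 193  86] 30 [151 198  92] 31 [165 200 126] 32 [192 204 178] 33 [203 208 200] 34 [204 208 204] 35 [204 208 206] 36 [204 208 207] 37 [204 208 207] 38 [204 208 206] 39 [204 208 204] 40 [204 208 202] 41 [204 208 200] 42 [204 208 198] 43 [204 207 195] 44 [203 206 192] 45 [202 204 189] 46 [194 200 176] 47 [171 196 133] 48 [149 196  93] 49 [146 196  87] 50 [147 196  87] 51 [145 194  85] 52 [136 184  80] 53 [ 93 127  55] 54 [ 79 109  50] 55 [126 170  73] 56 [144 193  85] 57 [145 195  86] 58 [145 195  86] 59 [145 195  86] 60 [145 195  85] 61 [146 195  86] 62 [146 195  86] 63 [145 195  86] 64 [145 194  86] 65 [145 194  85] 66 [145 194  86] 67 [144 194  85] 68 [144 193  85] 69 [144 193  85] 70 [131 178  76] 71 [72 97 45] 72 [40 41 37] 73 [37 37 38] 74 [37 38 45] 75 [31 40 75] 76 [ 30  51 117] 77 [ 34  58 126] 78 [ 34  58 126] 79 [ 34  57 126]
```

Bubble rows: lines at 27.1 and 53.5, bubble 31.3 to 47.2, so its middle is about 0.8 mm off centre, well between the lines. Now press with the closed fingers, 47 mm from the level's middle.

```bash
python3 -m crank '[[-0.003,0,0.03,0,-1],[0,0,0.03,0,-1],[0,0,0.018,0,-1],[0,0,0.008,0,-1],[0,0,0.003,0,-1],[0,0,0,0,-1]]'
python3 -m crank '[[0,0,0.002,0,-1],[0,0,0.001,0,-1],[0,0,0.001,0,-1],[0,0,0,0,-1]]'
```

```text
time: 24.85
ee_pos: [620.1, 35.6, 170.5]
eef_rot: [2.129, 2.309, 0.001]
contact_force: [-0.2, -0.6, -1.0]
finger_gap: -0.4
grip_force: 0.0
time: 25.25
ee_pos: [619.8, 36.3, 166.3]
eef_rot: [2.128, 2.311, 0.0]
contact_force: [-0.9, 0.1, -0.9]
finger_gap: -0.2
grip_force: 0.0
```

```bash
python3 -m crank '[[0,0,0.001,0,-1],[0,0,0.001,0,-1],[0,0,0.001,0,-1],[0,0,0,0,-1]]'
```

```text
time: 25.65
ee_pos: [619.8, 36.3, 164.0]
eef_rot: [2.128, 2.31, 0.001]
contact_force: [-2.7, -0.6, 7.3]
finger_gap: -0.1
grip_force: 3.5
```

```bash
python3 -m crank '[[0,0,0.001,0,-1],[0,0,0,0,-1],[0,0,0,0,-1]]'
```

```text
time: 25.95
ee_pos: [619.8, 36.3, 164.0]
eef_rot: [2.128, 2.31, 0.001]
contact_force: [-4.1, 0.7, 13.0]
finger_gap: -0.3
grip_force: 6.7
```

Pressing at about 13 N. Final check of the bubble and the bar before handing in.

```bash
python3 -m crank '[[0,0,0,0,-1],[0,0,0,0,-1],[0,0,0,0,-1],[0,0,0,0,-1],[0,0,0,0,-1],[0,0,0,0,-1]]'
python3 - <<'E'
from h import *
C=cam('wrist');D=cam('scene')
p=proj(C,[614.5,84,148]).astype(int);q=proj(D,[615,-105,170]).astype(int);print(p,q)
z=lambda I,c,w,h,W:cv2.resize(I[max(0,c[1]-h):c[1]+h,max(0,c[0]-w):c[0]+w],(W,600),interpolation=cv2.INTER_CUBIC)
cv2.imwrite('pics/fin.png',np.hstack([z(C['img'],p,50,75,400),z(D['img'],q,40,60,400)])[:,:,::-1])
E
```

```text
time: 26.55
ee_pos: [619.8, 36.3, 164.0]
eef_rot: [2.128, 2.31, 0.001]
contact_force: [-3.5, 1.1, 13.2]
finger_gap: 0.1
grip_force: 6.7
[251 163] [222 232]
```

View pics/fin.png

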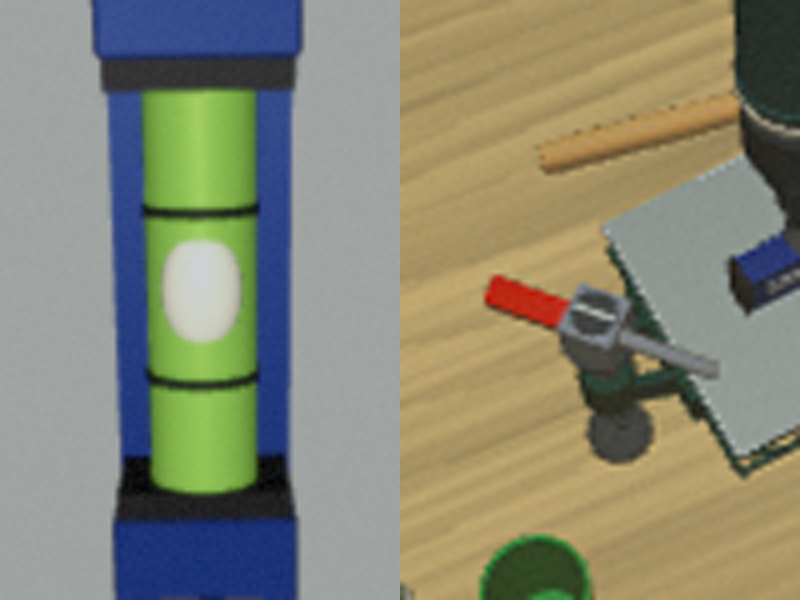

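The bubble's middle is at y≈291 between lines at 210 and 380, about 0.6 mm off centre. The bar is home in the head with its grip against it, at (530,302).

```bash
python3 -c "
from bench import r
print(r.close_job())"
```

```text
the job is handed in; nothing more can be done
None
```

I handed the job in with the level pressed on the shelf at about 13 N, the bubble about 0.6 mm off centre between its lines, and the bar left home in the screw; no verdict came back.

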